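# Chuck up the citrus reamer

### The job

Take the citrus reamer (the attachment with the round ribbed cone head) out of its caddy and stand it shank-down in the open chuck on top of the white drive unit, all the way to the bottom. Then turn the chuck's ribbed sleeve clockwise, seen from above, until the three jaws have closed on the shank and it will turn no further, and let go. Leave the flat paddle attachment where it is in the caddy.

Things in the scene. Friction and masses are not known exactly. Their poses are not given: they have to be found in the camera images.
- reamer: Citrus reamer, white plastic, 59 mm tall, 50 g, upright in a caddy hole, collar's underside 18 mm above the caddy. Origin: foot of its shank, z up. Shank 16 mm diameter, z 0 to 38 mm; round collar 34 mm diameter, z 38 to 48 mm (grip here); ribbed blunt cone to z 59 mm. Its y axis starts along the caddy's long side, so fingers closing along its x stay clear of the paddle.
- paddle: Paddle attachment in the other hole, to be left there: same white plastic and shank, but its head is a flat upright bar 40 x 8 mm, 20 mm high. Origin: foot of its shank. The fixed white caddy block is 60 x 150 mm, 30 mm high, its two holes 18.5 mm wide, 20 mm deep, 80 mm apart along its long side; either may hold the reamer.
- chuck_seat (a point): Centre of the floor inside the chuck, 62 mm above the work surface, where a loaded shank's foot rests; z up. Around it three steel jaws, 28 mm or more across when open, in a grey ribbed ring, the sleeve: 54 mm outside diameter, from 8 mm below to 26 mm above the seat. Loaded, the reamer's top is 33 mm above the sleeve, which is gripped from above, reamer between the fingers.
- sleeve (a joint): Turn of the sleeve (rad) about the upright axis through the seat, growing clockwise seen from above. 0 = fully open; starts at 0 to 0.25. Each rad moves all three jaws 7 mm inward; they meet the shank at about 1.14; end stop at 1.3. Slight friction (0.12 N m); it stays where left. One grip and a turn of about 70 degrees is enough. The sleeve tops a fixed white drive unit, foot 100 mm wide.

How it is judged:
By the outcome, as a careful person would: the job done as asked, in the order asked, and still so for the second after the job is handed in, with the robot touching nothing.
It also fails if it takes over 48 s, if anything falls off the work surface, if the arm or the gripper's body presses on something with over 40 N, if the wrist force passes 120 N, or if a joint passes its speed limit or range.

### The arm

A 6-joint arm with a two-finger parallel gripper is mounted at the origin on the work surface. World frame = base frame: x ahead of the robot, y to its left, z up, the work surface at z = 0. Lengths are in mm, angles in rad, forces in N, time in s.
With the tool pointing down it reaches from about 350 to 775 mm from the base axis. Payload 7.3 kg.
Tool frame: the origin (TCP) lies midway between the tips of the shut fingers; the grasp point (between the pads) lies 19 mm behind it; x points along the fingers, y is the direction in which the jaws open and shut, and the axes are right-handed (so a half turn about x gives the same grasp; the last joint's range is limited). The gripper opens to 92 mm and grips with 3 to 60 N. Pads are 19 mm wide; open, the fingers measure 130 mm over their backs; the gripper's body (75 mm by 190 mm) begins 47 mm behind the grasp point.
Start: joints at [1.182, 0.342, 1.524, -0, 1.275, -0.146], TCP at [126.205, 509.625, 226.741] pointing down, gripper open.
Joint ranges: [-2.53, 2.53], [-0.77, 2.02], [0.04, 2.7], [-1, 4.14], [0.28, 2.66], [-3.11, 3.11]. Speed limits (rad/s): [2.57, 2.57, 3.14, 3.14, 3.14, 3.14].

### API

Orientations are given as [roll, pitch, yaw] about the fixed x, y, z axes, in that order (R = Rz(yaw) Ry(pitch) Rx(roll)).
In Python, from plant import bot gives the robot as it stands. The module is installed in compiled form; this text tells all that it offers.
- The arm moves only by the shell command python3 -m handwheel 'ROWS' [OPENING]. ROWS is JSON, a list that holds one entry, the list of rows, each a list of 4 numbers: the shift along the tool's x, y, z in cm, then the turn about the tool's x in rad. A call has 1 to 8 rows; each row shifts and turns the commanded pose from where the row before left it, along the tool's axes as they then stand; what a row does not reach is not made up. A row lasts 1/12 s, in which the tool goes at most 41.7 mm and 7.16 degrees, less where a joint would pass 70% of its speed; a pose out of reach is approached as far as the arm can. A call is refused whole if a number of a shift passes 4.17 or a number of a turn 0.125, either way. A call with a gripper value outside its range is refused whole. OPENING is the opening, from 0 (shut) to 1 (fully open), set as the call begins (- or left out, the last holds). The fingers move at their own pace and stop on an object; the grip force is fixed at half the most. Time passes only in rows, so rows that do not move let the fingers close. It gives the time, the measured TCP pose, the force and the opening at its end, in the units of the state.
- bot.get_obs(): the state, without advancing time (a new reading comes with each control period).
- bot.capture(name): name is "scene" or "top" or "wrist"; returns (picture, depth): 384x512x3 uint8, red, green, blue; 384x512 float32, mm along the optical axis (not along the pixel's ray), 0 where there is no reading.
- bot.camera_model(name): a dict with "fx", "fy", "cx", "cy" (pixels), "position" and "rotation" of the camera in the world. Camera axes: x right, y down, z forward; pixel columns grow to the right and rows downward; lengths in mm; the calibration is good to about 2 mm. The wrist camera is an equidistant fisheye: a pixel r from the principal point sees the ray r / f radians off the axis. A picture is of the moment at which its call begins: read the wrist's pose just before it. camera_model takes no time and is no camera call; for the wrist camera it gives the pose at the moment of the call.
- bot.close_job(): hands the job in, once; it reports no verdict.
Trained networks look in the newest picture that a camera, given by its name, has taken for a name from the list of things; names that differ only in an ending like _2 or _b are one class to them, and where a whole thing is asked for, a point or a joint stands for the part that bears it (a point fixed in the world has none). Each returns a list of dicts, best first, with "conf" (0 to 1); they miss things now and then, are a little off and sometimes report something else, mostly with a low value. They report only what shows in the picture. A call takes as long as a camera call.
- bot.find_in(camera, label): "bbox" ([left, top, width, height] in pixels, round what is visible of it).
- bot.spot_point(camera, label): "point" ([column, row] in pixels: a listed point, or the origin of a listed thing).
The state is a dict: "time": time; "joint_positions": joint angles; "dq": joint speeds; "tau": joint torques, N m; "tool_pos": TCP position; "tcp_rot": TCP orientation; "contact_force": force on the tool from outside, world axes, zero at the start; "moment": the same for the moment, N m; "grip_width": finger opening in mm.
Only numpy, scipy, OpenCV 4.12 (cv2) and the standard library are available. Lean on these libraries where they do the work, as an engineer would, in place of code of your own. Each camera call takes 0.05 s, during which the arm holds its last target.

## Working session

There is one attempt and no reset: what is moved stays moved. The work goes in short steps, Python scripts to look and compute and a shell command to move; the robot and the scene stay as the last step left them, time stands still between calls to the robot, and variables do not carry over. Pictures are saved under pics/ and viewed, and the job is handed in when it is done.

```bash
mkdir -p pics
cat > h.py <<'E'
import numpy as np,cv2
from plant import bot
def pt(m,u,v,d):
    p=np.array([(u-m['cx'])/m['fx']*d,(v-m['cy'])/m['fy']*d,d]); return np.array(m['rotation'])@p+np.array(m['position'])
def ray_z(m,u,v,z):
    R=np.array(m['rotation']);r=R@np.array([(u-m['cx'])/m['fx'],(v-m['cy'])/m['fy'],1]);p=np.array(m['position']);return p+r*(z-p[2])/r[2]
def cloud(m,d):
    v,u=np.mgrid[:d.shape[0],:d.shape[1]]
    p=np.stack([(u-m['cx'])/m['fx']*d,(v-m['cy'])/m['fy']*d,d],-1)
    return p@np.array(m['rotation']).T+np.array(m['position'])
E
python3 - <<'E'
from h import *
np.set_printoptions(precision=2,suppress=True)
for c in ['top','scene']:
    im,d=bot.capture(c); cv2.imwrite(f'pics/{c}0.png',im[...,::-1]); np.save(c+'d.npy',d)
    m=bot.camera_model(c); print(c,m['position'],m['fx'])
    for l in ['reamer','paddle','sleeve']: print(l,[(x['bbox'],round(x['conf'],2)) for x in bot.find_in(c,l)[:2]])
    for l in ['reamer','chuck_seat','paddle']: print(l,[(x['point'],round(x['conf'],2)) for x in bot.spot_point(c,l)[:2]])
o=bot.get_obs();print(o)
E
```

```text
top [438.72  20.48 833.92] 419.56611348540287
reamer [([204.6, 204.8, 16.8, 19.1], 0.76), ([163.8, 190.8, 13.3, 20.8], 0.3)]
paddle [([164.7, 190.4, 11.3, 22.5], 0.75)]
sleeve [([353.2, 185.2, 35.0, 30.8], 0.55)]
reamer [([211.8, 212.8], 0.82)]
chuck_seat [([370.6, 203.1], 0.72)]
paddle [([171.3, 202.2], 0.67)]
scene [ 901.57 -295.46  507.75] 361.427179096537
reamer [([252.5, 163.6, 12.0, 17.9], 0.76)]
paddle [([286.3, 148.9, 14.8, 24.1], 0.7), ([96.5, 223.7, 62.2, 74.2], 0.33)]
sleeve [([99.0, 224.3, 41.1, 42.4], 0.91)]
reamer [([258.6, 185.6], 0.73)]
chuck_seat [([118.3, 246.2], 0.56)]
paddle [([288.8, 176.6], 0.61)]
{'time': 0.7, 'joint_positions': array([ 1.18,  0.34,  1.52, -0.  ,  1.28, -0.15]), 'dq': array([ 0., -0.,  0., -0., -0., -0.]), 'tau': array([ -0.  , -43.1 , -24.44,   0.07,   0.05,   0.  ]), 'tool_pos': array([126.2 , 509.63, 226.76]), 'tcp_rot': array([1.39, 1.57, 1.14]), 'contact_force': array([ 0.16, -0.09, -0.19]), 'moment': array([-0.02, -0.02, -0.03]), 'grip_width': 91.8422218467546}
```

View pics/top0.png

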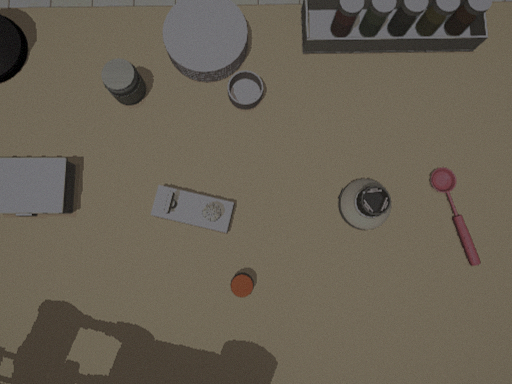

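View pics/scene0.png

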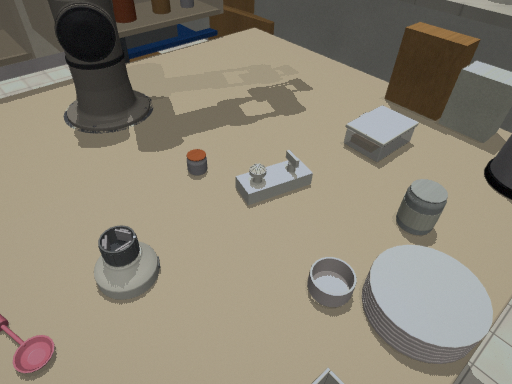

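Run:
```python
from h import *
np.set_printoptions(precision=1,suppress=True)
m=bot.camera_model('top');d=np.load('topd.npy');P=cloud(m,d)
def reg(u0,u1,v0,v1,z0,z1):
    p=P[v0:v1,u0:u1].reshape(-1,3);p=p[(p[:,2]>z0)&(p[:,2]<z1)];return p
for n,a in dict(reamerhead=(195,232,195,232,52,75),paddlehead=(155,185,182,220,52,75),sleeve=(345,395,178,225,80,95),cad=(130,250,160,240,24,36)).items():
    p=reg(*a); c=(p.min(0)+p.max(0))/2; r=cv2.minAreaRect(p[:,:2].astype(np.float32)); print(n,len(p),p.mean(0),c,np.ptp(p,axis=0),r)
    (cx,cy),rr=cv2.minEnclosingCircle(p[:,:2].astype(np.float32)); print('  circ',cx,cy,rr)
s=bot.camera_model('scene')
for n,u,z in (('reamer',(211.8,212.8),10),('paddle',(171.3,202.2),10),('seat',(370.6,203.1),62)): print(n,ray_z(m,*u,z))
for n,u,z in (('reamer',(258.6,185.6),10),('paddle',(288.8,176.6),10),('seat',(118.3,246.2),62)): print('scene',n,ray_z(s,*u,z))
im=cv2.imread('pics/top0.png'); a=cv2.resize(im[170:250,130:260],None,fx=5,fy=5,interpolation=2);b=cv2.resize(im[165:245,330:410],None,fx=5,fy=5,interpolation=2)
cv2.imwrite('pics/top_a.png',a);cv2.imwrite('pics/top_b.png',b)
```

```text
Traceback (most recent call last):
  File "h.py", line 10, in cloud
    return p@np.array(m['rotation']).T+np.array(m['position'])
           ~~~~~~~~~~~~~~~~~~~~~~~~~~~^~~~~~~~~~~~~~~~~~~~~~~~
ValueError: operands could not be broadcast together with shapes (384,512) (3,)
```

Run:
```python
from plant import bot
for c in ['top','scene','wrist']: print(bot.camera_model(c))
```

```text
{'fx': 419.56611348540287, 'fy': 419.56611348540287, 'cx': 251.2403436030362, 'cy': 183.0387004862996, 'position': array([438.72282689,  20.47562377, 833.92440421]), 'rotation': array([-2.99658277, -0.00688762, -1.58921659])}
{'fx': 361.427179096537, 'fy': 361.427179096537, 'cx': 248.56675701623564, 'cy': 191.40572641118942, 'position': array([ 901.56716639, -295.46134441,  507.75037708]), 'rotation': array([-2.31398829, -0.02124238,  0.85391178])}
{'fx': 297.3186396354542, 'fy': 297.3186396354542, 'cx': 254.24487222469043, 'cy': 189.90771237036614, 'position': array([ 46.38272877, 529.04246972, 384.38842987]), 'rotation': array([ 2.83732871e+00, -2.16825852e-05,  1.32887284e+00])}
```

```bash
sed -i "s/np.array(m\['rotation'\])/Rm(m['rotation'])/g" h.py
cat >> h.py <<'E'
from scipy.spatial.transform import Rotation as Ro
def Rm(r): return Ro.from_euler('xyz',r).as_matrix()
E
python3 - <<'E'
from h import *
np.set_printoptions(precision=1,suppress=True)
m=bot.camera_model('top');d=np.load('topd.npy');P=cloud(m,d)
print('table',P[260,200],P[300,400])
def reg(u0,u1,v0,v1,z0,z1):
    p=P[v0:v1,u0:u1].reshape(-1,3);p=p[(p[:,2]>z0)&(p[:,2]<z1)];return p
for n,a in dict(reamerhead=(195,232,195,232,52,85),paddlehead=(155,185,182,220,52,85),sleeve=(345,395,178,225,80,95),cad=(130,250,160,240,24,36)).items():
    p=reg(*a); c=(p.min(0)+p.max(0))/2; r=cv2.minAreaRect(p[:,:2].astype(np.float32)); print(n,len(p),p.mean(0),c,np.ptp(p,axis=0),r)
    (cx,cy),rr=cv2.minEnclosingCircle(p[:,:2].astype(np.float32)); print('  circ',cx,cy,rr)
s=bot.camera_model('scene')
for n,u,z in (('reamer',(211.8,212.8),10),('paddle',(171.3,202.2),10),('seat',(370.6,203.1),62)): print(n,ray_z(m,*u,z))
for n,u,z in (('reamer',(258.6,185.6),10),('paddle',(288.8,176.6),10),('seat',(118.3,246.2),62)): print('scene',n,ray_z(s,*u,z))
im=cv2.imread('pics/top0.png'); a=cv2.resize(im[170:250,130:260],None,fx=5,fy=5,interpolation=2);b=cv2.resize(im[165:245,330:410],None,fx=5,fy=5,interpolation=2)
cv2.imwrite('pics/top_a.png',a);cv2.imwrite('pics/top_b.png',b)
o=bot.get_obs();T=Rm(o['tcp_rot']);print(T)
E
```

```text
table [410.2 115.3   1.6] [ 326.7 -271.1    0. ]
reamerhead 258 [498.   87.5  63. ] [498.3  88.3  62.9] [31.8 33.1 17.2] ((498.2828063964844, 88.31462097167969), (31.766902923583984, 33.06523895263672), 0.3909662365913391)
  circ 498.44549560546875 88.1207046508789 16.75269317626953
paddlehead 128 [517.7 164.6  65.2] [517.5 165.6  61.8] [38.2 16.  19.2] ((517.93603515625, 165.52597045898438), (8.379708290100098, 39.53129959106445), 75.58124542236328)
  circ 517.4063720703125 163.46580505371094 19.771472930908203
sleeve 399 [ 511.9 -208.2   85.8] [ 511.9 -208.2   85.6] [54.1 53.8 11.1] ((511.79461669921875, -208.29859924316406), (53.35453414916992, 53.66059494018555), 84.48395538330078)
  circ 512.2987060546875 -208.44586181640625 27.63201141357422
cad 2028 [508.1 128.2  30.1] [509.  127.4  30.3] [ 92.7 157.8  10.2] ((508.39453125, 127.06163024902344), (150.14682006835938, 60.14650344848633), 75.71548461914062)
  circ 509.0275573730469 126.96206665039062 79.63237762451172
reamer [501.2  91.1  10. ]
paddle [523.5 170.7  10. ]
seat [ 510. -207.   62.]
scene reamer [500.   96.2  10. ]
scene paddle [519.9 165.4  10. ]
scene seat [ 507.5 -207.3   62. ]
[[ 0.   0.2  1. ]
 [ 0.   1.  -0.2]
 [-1.   0.   0. ]]
```

View pics/top_a.png

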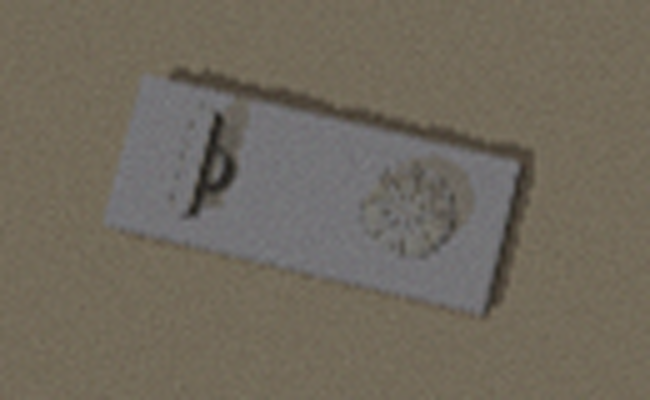

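View pics/top_b.png

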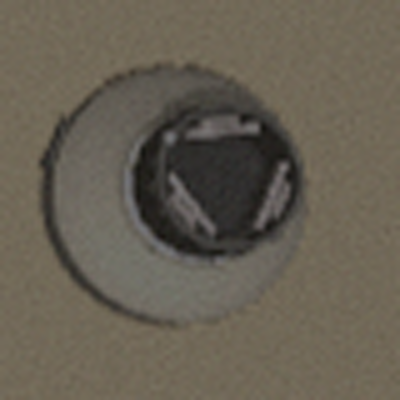

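```bash
cat >> h.py <<'E'
def togo(x,y,z,ydir=None):
    o=bot.get_obs();R=Rm(o['tcp_rot']);d=R.T@(np.array([x,y,z])-o['tool_pos'])/10
    yang=np.degrees(np.arctan2(R[1,1],R[0,1]))
    print('t',round(o['time'],2),'tcp',o['tool_pos'].round(1),'xaxis',R[:,0].round(3),'yang',round(yang,1),'shift cm',d.round(2),'grip',round(o['grip_width'],1),'F',o['contact_force'].round(1),'M',o['moment'].round(2))
    if ydir is not None: print('turn',round(-np.radians((ydir-yang+180)%360-180),3))
E
python3 -c "
from h import *
togo(498.4,88.3,150,-14.3)"
python3 -m handwheel '[[[0,0,0,0.125],[0,0,0,0.125],[0,0,0,0.125],[0,0,0,0.125],[0,0,0,0.125],[0,0,0,0.125],[0,0,0,0.125],[0,0,0,0.125]]]' 1
python3 -m handwheel '[[[0,0,0,0.125],[0,0,0,0.125],[0,0,0,0.125],[0,0,0,0.125],[0,0,0,0.078],[0,0,0,0],[0,0,0,0]]]'
python3 -c "
from h import *
togo(498.4,88.3,150,-14.3)"
```

```text
t 0.7 tcp [126.2 509.6 226.8] xaxis [ 0.  0. -1.] yang 76.1 shift cm [  7.67 -31.95  46.26] grip 91.8 F [ 0.2 -0.1 -0.2] M [-0.02 -0.02 -0.03]
turn 1.578
time: 1.37
tool_pos: [126.2, 509.6, 226.8]
tcp_rot: [2.396, 1.571, 1.147]
contact_force: [-0.6, -1.1, -0.0]
grip_width: 92.0
time: 1.95
tool_pos: [126.2, 509.6, 226.8]
tcp_rot: [-2.879, 1.571, 1.586]
contact_force: [0.6, -1.1, -0.2]
grip_width: 91.7
t 1.95 tcp [126.2 509.6 226.8] xaxis [-0.  0. -1.] yang -14.2 shift cm [ 7.67 46.41 31.73] grip 91.7 F [ 0.6 -1.1 -0.2] M [-0.14  0.1   0.  ]
turn 0.002
```

```bash
python3 -m handwheel '[[[0,2.9,1.98,0],[0,2.9,1.98,0],[0,2.9,1.98,0],[0,2.9,1.98,0],[0,2.9,1.98,0],[0,2.9,1.98,0],[0,2.9,1.98,0],[0,2.9,1.98,0]]]'
python3 -m handwheel '[[[0.5,2.9,1.98,0],[1,2.9,1.98,0],[1,2.9,1.98,0],[1,2.9,1.98,0],[1,2.9,1.98,0],[1,2.9,1.98,0],[1,2.9,1.98,0],[1,2.9,1.98,0]]]'
python3 -m handwheel '[[[0,0,0,0],[0,0,0,0]]]'
python3 - <<'E'
from h import *
togo(498.4,88.3,150,-14.3)
im,d=bot.capture('wrist'); cv2.imwrite('pics/w1.png',im[...,::-1])
print(bot.spot_point('wrist','reamer')[:2],bot.find_in('wrist','reamer')[:2])
m=bot.camera_model('wrist');print(m)
def fis(m,P):
    p=Rm(m['rotation']).T@(np.array(P)-m['position']);r=np.hypot(p[0],p[1]);t=np.arctan2(r,p[2]);return m['cx']+m['fx']*t*p[0]/r,m['cy']+m['fy']*t*p[1]/r
print(fis(m,[498.4,88.3,69]),fis(m,[498.4,88.3,53]),fis(m,[498.4,88.3,10]))
E
```

```text
time: 2.62
tool_pos: [312.6, 297.4, 226.9]
tcp_rot: [2.496, 1.57, 0.678]
contact_force: [0.3, 0.2, -1.0]
grip_width: 92.0
time: 3.28
tool_pos: [498.4, 86.3, 151.3]
tcp_rot: [2.179, 1.57, 0.361]
contact_force: [-1.0, 0.9, 0.6]
grip_width: 92.1
time: 3.45
tool_pos: [497.8, 86.6, 150.9]
tcp_rot: [-1.413, 1.569, 3.048]
contact_force: [0.4, 1.7, 0.5]
grip_width: 92.1
t 3.45 tcp [497.8  86.6 150.9] xaxis [-0.002  0.    -1.   ] yang -14.4 shift cm [ 0.09  0.01 -0.18] grip 92.1 F [0.4 1.7 0.5] M [-0.06  0.09  0.04]
turn -0.001
[{'point': [255.6, 177.9], 'conf': 0.73}] [{'bbox': [236.6, 166.8, 38.5, 43.3], 'conf': 0.86}]
{'fx': 297.3186396354542, 'fy': 297.3186396354542, 'cx': 254.24487222469043, 'cy': 189.90771237036614, 'position': array([516.01502901, 167.35763312, 309.67148122]), 'rotation': array([ 2.83756928e+00,  9.97380476e-05, -2.47297939e-01])}
(np.float64(256.9345172265188), np.float64(196.00087128147925)) (np.float64(256.78407684631867), np.float64(190.3648905264507)) (np.float64(256.4511366939435), np.float64(177.97170593512882))
```

View pics/w1.png

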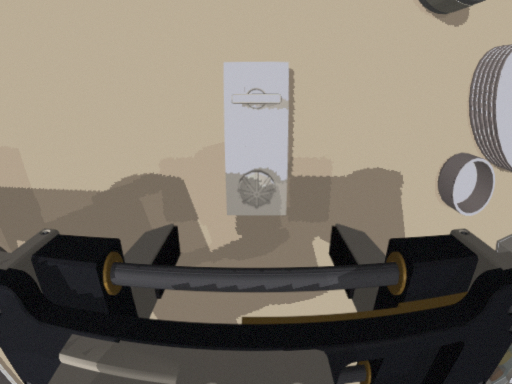

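The wrist view shows the reamer head at about (257,190) and the paddle at (256,98). The fingers straddle column 255, which fits the measured pose, so I'm descending.

```bash
python3 -m handwheel '[[[2,0.05,-0.18,0],[2,0,0,0],[2,0,0,0],[2,0,0,0],[1.5,0,0,0],[1,0,0,0],[0.5,0,0,0],[0,0,0,0]]]'
python3 -c "
from h import *
togo(498.4,88.3,40,-14.3)"
```

```text
time: 4.27
tool_pos: [497.8, 90.2, 41.4]
tcp_rot: [-1.468, 1.57, 2.996]
contact_force: [0.5, 0.2, 0.5]
grip_width: 91.9
t 4.27 tcp [497.8  90.2  41.4] xaxis [-0.001  0.    -1.   ] yang -14.2 shift cm [0.14 0.11 0.17] grip 91.9 F [0.5 0.2 0.5] M [-0.08  0.08 -0.02]
turn 0.001
```

```bash
python3 -m handwheel '[[[0.13,0.1,0.17,0],[0,0,0,0],[0,0,0,0]]]'
python3 -c "
from h import *
togo(498.4,88.3,40,-14.3)"
python3 -m handwheel '[[[0,0,0,0],[0,0,0,0],[0,0,0,0],[0,0,0,0],[0,0,0,0],[0,0,0,0],[0,0,0,0],[0,0,0,0]]]' 0
python3 -c "
from h import *
togo(498.4,88.3,40,-14.3)"
```

```text
time: 4.52
tool_pos: [499.4, 87.6, 41.2]
tcp_rot: [1.899, 1.569, 0.078]
contact_force: [0.6, -0.3, 0.0]
grip_width: 91.5
t 4.52 tcp [499.4  87.6  41.2] xaxis [ 0.002  0.    -1.   ] yang -14.3 shift cm [ 0.12 -0.12 -0.04] grip 91.5 F [ 0.6 -0.3  0. ] M [-0.06  0.09 -0.01]
turn -0.0
time: 5.18
tool_pos: [498.9, 87.6, 40.4]
tcp_rot: [-2.369, 1.571, 2.094]
contact_force: [-0.3, 0.0, -0.6]
grip_width: 43.4
t 5.18 tcp [498.9  87.6  40.4] xaxis [-0.  0. -1.] yang -14.3 shift cm [ 0.04 -0.06 -0.06] grip 43.4 F [-0.3  0.  -0.6] M [-0.11  0.11 -0.02]
turn -0.0
```

```bash
python3 -m handwheel '[[[0,0,0,0],[0,0,0,0],[0,0,0,0],[0,0,0,0],[0,0,0,0]]]'
python3 -c "
from h import *
togo(498.4,88.3,40,-14.3)"
```

```text
time: 5.6
tool_pos: [498.9, 87.6, 40.4]
tcp_rot: [-2.87, 1.571, 1.593]
contact_force: [-0.5, -0.2, 0.3]
grip_width: 32.7
t 5.6 tcp [498.9  87.6  40.4] xaxis [-0.  0. -1.] yang -14.3 shift cm [ 0.04 -0.06 -0.05] grip 32.7 F [-0.5 -0.2  0.3] M [-0.07  0.11 -0.02]
turn -0.0
```

```bash
python3 -m handwheel '[[[-0.5,0,0,0],[-1.5,0,0,0],[-2,0,0,0],[-2,0,0,0],[-2,0,0,0],[-2,0,0,0],[-1,0,0,0],[0,0,0,0]]]'
python3 - <<'E'
from h import *
togo(512,-208.3,150,-14.3)
im,d=bot.capture('wrist'); cv2.imwrite('pics/w2.png',im[...,::-1])
im,d=bot.capture('scene'); cv2.imwrite('pics/s2.png',im[...,::-1])
E
```

```text
time: 6.27
tool_pos: [500.2, 87.7, 152.8]
tcp_rot: [1.862, 1.566, 0.041]
contact_force: [0.2, -0.1, 0.2]
grip_width: 32.5
t 6.27 tcp [500.2  87.7 152.8] xaxis [ 0.005  0.    -1.   ] yang -14.3 shift cm [ 0.28  8.46 28.39] grip 32.5 F [ 0.2 -0.1  0.2] M [-0.08  0.04  0.02]
turn -0.0
```

View pics/w2.png

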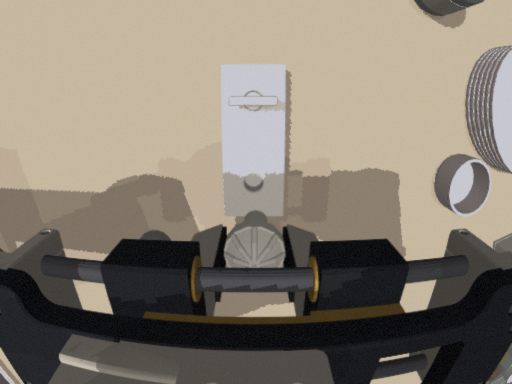

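View pics/s2.png

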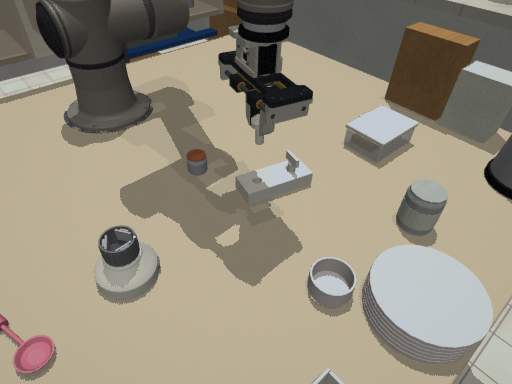

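The reamer is in the fingers at (255,250) in the wrist view. Its caddy hole is empty and the paddle hasn't moved. Next: over to the chuck.

```bash
python3 -m handwheel '[[[0,0.4,1.4,0],[0,0.85,2.84,0],[0,0.85,2.84,0],[0,0.85,2.84,0],[0,0.85,2.84,0],[0,0.85,2.84,0],[0,0.85,2.84,0],[0,0.85,2.84,0]]]'
python3 -m handwheel '[[[0,0.85,2.84,0],[0,0.6,2,0],[0,0.4,1.4,0],[0,0.2,0.6,0],[0,0,0,0],[0,0,0,0]]]'
python3 - <<'E'
from h import *
togo(512,-208.3,150,-14.3)
E
```

```text
time: 7.03
tool_pos: [506.7, -135.4, 148.6]
tcp_rot: [-1.761, 1.568, 2.702]
contact_force: [1.0, -0.7, -0.8]
grip_width: 33.0
time: 7.53
tool_pos: [510.4, -204.7, 149.7]
tcp_rot: [-2.139, 1.569, 2.324]
contact_force: [0.3, 0.9, -1.0]
grip_width: 33.0
t 7.53 tcp [ 510.4 -204.7  149.7] xaxis [-0.001  0.001 -1.   ] yang -14.3 shift cm [-0.03  0.25  0.31] grip 33.0 F [ 0.3  0.9 -1. ] M [-0.1   0.07 -0.01]
turn -0.0
```

```bash
python3 -m handwheel '[[[0,0.25,0.3,0],[0,0,0,0],[0,0,0,0],[0,0,0,0]]]'
python3 - <<'E'
from h import *
togo(512,-208.3,150,-14.3)
im,d=bot.capture('scene'); cv2.imwrite('pics/s3.png',cv2.resize(im[150:320,60:240,::-1],None,fx=4,fy=3.5))
np.save('s3d.npy',d)
m=bot.camera_model('scene');P=cloud(m,d).reshape(-1,3)
s=P[(abs(P[:,0]-512)<45)&(abs(P[:,1]+208)<45)]
for lo,hi in ((82,92),(100,118),(118,127)):
    q=s[(s[:,2]>lo)&(s[:,2]<hi)]; print(lo,len(q),q.min(0).round(1),q.max(0).round(1),q.mean(0).round(1)) if len(q) else print(lo,0)
E
```

```text
time: 7.87
tool_pos: [512.5, -208.5, 150.5]
tcp_rot: [2.862, 1.571, 1.042]
contact_force: [-0.0, 0.5, -0.5]
grip_width: 32.9
t 7.87 tcp [ 512.5 -208.5  150.5] xaxis [ 0.  0. -1.] yang -14.3 shift cm [ 0.05 -0.05 -0.01] grip 32.9 F [-0.   0.5 -0.5] M [-0.08  0.05  0.04]
turn 0.0
82 532 [ 488.1 -235.    82. ] [ 542.5 -180.2   89.7] [ 516.3 -208.4   85.8]
100 0
118 31 [ 514.4 -214.2  120.5] [ 522.4 -199.2  126.6] [ 519.7 -208.   124.4]
```

View pics/s3.png

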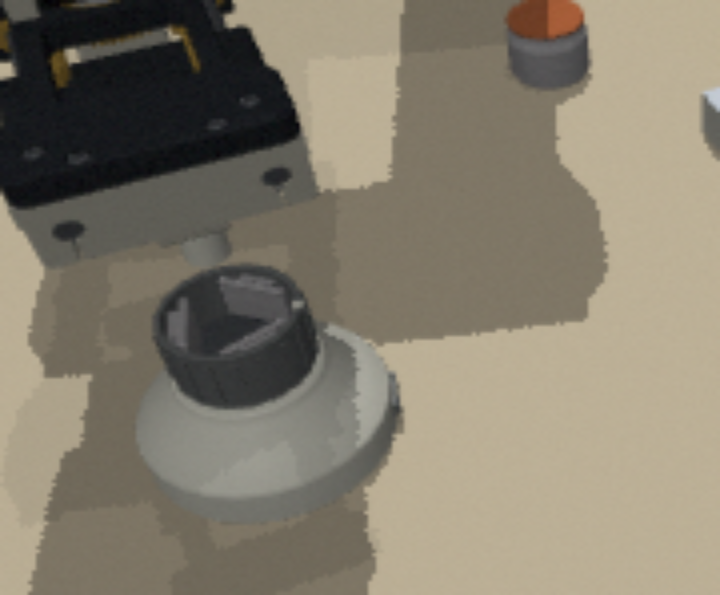

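Seen by the same camera, the shank (y ≈ -207, x ≈ 514) and the sleeve centre (515, -207.6) line up within about 1 mm. The foot is at z ≈ 120.5, as expected, so I'm inserting.

```bash
python3 -m handwheel '[[[1,0,0,0],[1.2,0,0,0],[1.2,0,0,0],[0.8,0,0,0],[0.5,0,0,0],[0.3,0,0,0],[0,0,0,0],[0,0,0,0]]]'
python3 - <<'E'
from h import *
togo(512,-208.3,92,-14.3)
E
```

```text
time: 8.58
tool_pos: [512.6, -209.3, 100.6]
tcp_rot: [1.556, 1.57, -0.265]
contact_force: [-0.1, -0.3, 0.3]
grip_width: 32.5
t 8.58 tcp [ 512.6 -209.3  100.6] xaxis [ 0. -0. -1.] yang -14.3 shift cm [ 0.86 -0.08 -0.08] grip 32.5 F [-0.1 -0.3  0.3] M [-0.14  0.11  0.02]
turn -0.0
```

```bash
python3 -m handwheel '[[[0.3,-0.05,-0.06,0],[0.2,0,0,0],[0.2,0,0,0],[0.05,0,0,0],[0,0,0,0],[0,0,0,0]]]'
python3 - <<'E'
from h import *
togo(512,-208.3,92,-14.3)
E
```

```text
time: 9.08
tool_pos: [512.1, -208.5, 92.9]
tcp_rot: [2.362, 1.571, 0.541]
contact_force: [-1.3, -0.0, -0.5]
grip_width: 32.4
t 9.08 tcp [ 512.1 -208.5   92.9] xaxis [ 0.  0. -1.] yang -14.3 shift cm [ 0.09 -0.01 -0.01] grip 32.4 F [-1.3 -0.  -0.5] M [-0.14  0.03  0.02]
turn -0.0
```

Small steps until I feel the floor.

```bash
python3 -m handwheel '[[[0.07,0,0,0],[0,0,0,0],[0,0,0,0]]]'
python3 -m handwheel '[[[0.07,0,0,0],[0,0,0,0],[0,0,0,0]]]'
```

```text
time: 9.33
tool_pos: [512.2, -208.5, 92.4]
tcp_rot: [1.519, 1.57, -0.302]
contact_force: [0.5, -0.7, 1.9]
grip_width: 33.1
time: 9.58
tool_pos: [512.3, -208.6, 92.3]
tcp_rot: [1.292, 1.57, -0.529]
contact_force: [-0.2, -0.1, 5.6]
grip_width: 32.9
```

```bash
python3 -m handwheel '[[[0,0,0,0],[0,0,0,0],[0,0,0,0],[0,0,0,0],[0,0,0,0],[0,0,0,0],[0,0,0,0],[0,0,0,0]]]' 1
python3 -m handwheel '[[[0,0,0,0],[0,0,0,0],[0,0,0,0],[0,0,0,0]]]'
python3 - <<'E'
from h import *
togo(512,-208.3,64,-14.3)
im,d=bot.capture('scene'); cv2.imwrite('pics/s4.png',cv2.resize(im[150:320,60:240,::-1],None,fx=4,fy=3.5))
im,d=bot.capture('wrist'); cv2.imwrite('pics/w4.png',im[...,::-1])
E
```

```text
time: 10.25
tool_pos: [512.0, -208.4, 91.4]
tcp_rot: [-2.694, 1.571, 1.769]
contact_force: [-0.4, 1.0, -0.8]
grip_width: 81.8
time: 10.58
tool_pos: [512.1, -208.4, 91.5]
tcp_rot: [2.324, 1.571, 0.503]
contact_force: [-0.8, -0.5, -0.7]
grip_width: 91.8
t 10.58 tcp [ 512.1 -208.4   91.5] xaxis [ 0.  0. -1.] yang -14.3 shift cm [ 2.75 -0.01 -0.01] grip 91.8 F [-0.8 -0.5 -0.7] M [-0.14  0.06 -0.03]
turn -0.0
```

View pics/s4.png

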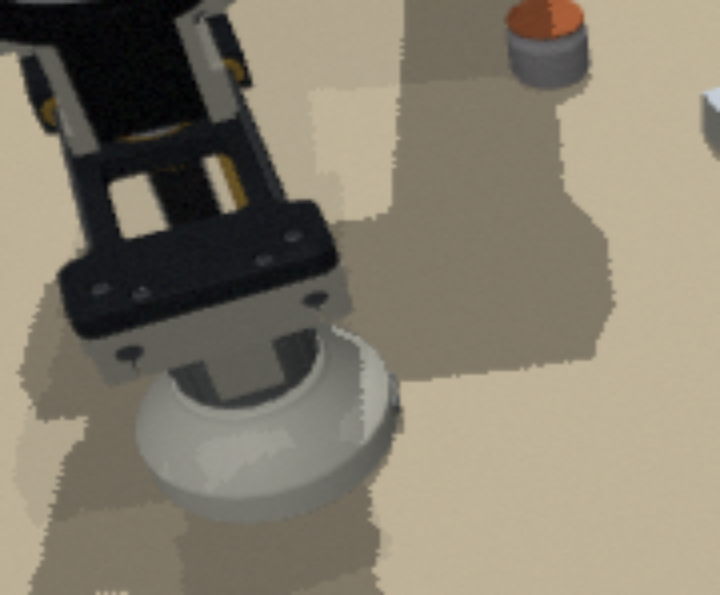

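View pics/w4.png

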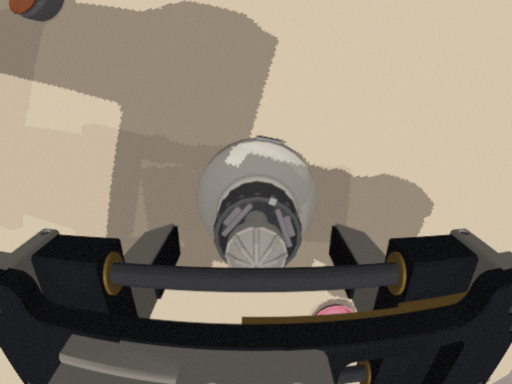

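The wrist view shows the reamer standing upright and centred in the chuck at (257,248), with the fingers clear on both sides. I'll go down onto the sleeve and close.

```bash
python3 -m handwheel '[[[0.5,0,0,0],[0.8,0,0,0],[0.8,0,0,0],[0.4,0,0,0],[0.2,0,0,0],[0,0,0,0],[0,0,0,0],[0,0,0,0]]]'
python3 -c "
from h import *
togo(512,-208.3,64,-14.3)"
python3 -m handwheel '[[[0,0,0,0],[0,0,0,0],[0,0,0,0],[0,0,0,0],[0,0,0,0],[0,0,0,0],[0,0,0,0],[0,0,0,0]]]' 0
python3 -m handwheel '[[[0,0,0,0],[0,0,0,0],[0,0,0,0]]]'
python3 -c "
from h import *
togo(512,-208.3,64,-14.3)"
```

```text
time: 11.35
tool_pos: [512.3, -208.5, 64.7]
tcp_rot: [1.534, 1.57, -0.286]
contact_force: [0.3, -0.2, -1.4]
grip_width: 91.8
t 11.35 tcp [ 512.3 -208.5   64.7] xaxis [ 0. -0. -1.] yang -14.3 shift cm [ 0.07 -0.03 -0.02] grip 91.8 F [ 0.3 -0.2 -1.4] M [-0.14  0.04 -0.  ]
turn -0.0
time: 12.02
tool_pos: [513.8, -208.9, 64.7]
tcp_rot: [1.527, 1.567, -0.294]
contact_force: [7.4, -0.6, -4.8]
grip_width: 52.5
time: 12.27
tool_pos: [513.8, -208.9, 64.6]
tcp_rot: [1.524, 1.567, -0.297]
contact_force: [7.6, -0.5, -2.2]
grip_width: 52.7
t 12.27 tcp [ 513.8 -208.9   64.6] xaxis [ 0.004 -0.001 -1.   ] yang -14.3 shift cm [ 0.06 -0.19 -0.02] grip 52.7 F [ 7.6 -0.5 -2.2] M [-0.14 -0.72 -0.14]
turn -0.001
```

```bash
python3 -m handwheel '[[[0,0.2,0,0],[0,0,0,0]]]'
python3 -c "
from h import *
togo(512,-208.3,64,-14.3)"
python3 -m handwheel '[[[0,0,0,0.1],[0,0,0,0.1],[0,0,0,0.1],[0,0,0,0.1],[0,0,0,0],[0,0,0,0]]]'
python3 -c "
from h import *
togo(512,-208.3,64,-14.3)"
```

```text
time: 12.43
tool_pos: [513.9, -209.0, 64.6]
tcp_rot: [-1.71, 1.57, 2.753]
contact_force: [-0.5, 0.4, 2.5]
grip_width: 52.8
t 12.43 tcp [ 513.9 -209.    64.6] xaxis [-0.001  0.    -1.   ] yang -14.3 shift cm [ 0.06 -0.2  -0.02] grip 52.8 F [-0.5  0.4  2.5] M [-0.1   0.3  -0.12]
turn -0.0
time: 12.93
tool_pos: [513.9, -209.0, 64.6]
tcp_rot: [-2.816, 1.571, 1.249]
contact_force: [-0.7, -0.3, 1.0]
grip_width: 52.5
t 12.93 tcp [ 513.9 -209.    64.6] xaxis [ 0.  0. -1.] yang -37.1 shift cm [ 0.06 -0.19  0.06] grip 52.5 F [-0.7 -0.3  1. ] M [-0.01  0.31 -0.08]
turn -0.398
```

```bash
python3 -m handwheel '[[[0,0,0,0.1],[0,0,0,0.1],[0,0,0,0.1],[0,0,0,0.1],[0,0,0,0],[0,0,0,0]]]'
python3 -c "
from h import *
togo(512,-208.3,64,-14.3)"
python3 -m handwheel '[[[0,0,0,0.08],[0,0,0,0],[0,0,0,0]]]'
python3 -c "
from h import *
togo(512,-208.3,64,-14.3)"
```

```text
time: 13.43
tool_pos: [513.9, -208.9, 64.6]
tcp_rot: [-2.05, 1.571, 1.617]
contact_force: [-1.1, 0.3, 3.2]
grip_width: 52.6
t 13.43 tcp [ 513.9 -208.9   64.6] xaxis [-0.  0. -1.] yang -59.9 shift cm [ 0.06 -0.15  0.13] grip 52.6 F [-1.1  0.3  3.2] M [-0.04  0.42 -0.09]
turn -0.796
time: 13.68
tool_pos: [513.9, -208.9, 64.6]
tcp_rot: [-1.846, 1.571, 1.741]
contact_force: [-1.5, 0.5, 3.5]
grip_width: 52.5
t 13.68 tcp [ 513.9 -208.9   64.6] xaxis [-0.  0. -1.] yang -64.5 shift cm [ 0.06 -0.14  0.14] grip 52.5 F [-1.5  0.5  3.5] M [-0.    0.49 -0.08]
turn -0.876
```

```bash
for i in 1; do :; done; python3 -m handwheel '[[[0,0,0,0.07],[0,0,0,0],[0,0,0,0]]]'
python3 -c "
from h import *
togo(512,-208.3,64,-14.3)"
python3 -m handwheel '[[[0,0,0,0.07],[0,0,0,0],[0,0,0,0]]]'
python3 -c "
from h import *
togo(512,-208.3,64,-14.3)"
python3 -m handwheel '[[[0,0,0,0.07],[0,0,0,0],[0,0,0,0]]]'
python3 -c "
from h import *
togo(512,-208.3,64,-14.3)"
```

```text
time: 13.93
tool_pos: [513.9, -208.9, 64.6]
tcp_rot: [-1.726, 1.571, 1.791]
contact_force: [-1.9, 1.0, 4.7]
grip_width: 52.7
t 13.93 tcp [ 513.9 -208.9   64.6] xaxis [-0.  0. -1.] yang -68.5 shift cm [ 0.06 -0.13  0.15] grip 52.7 F [-1.9  1.   4.7] M [-0.03  0.53 -0.13]
turn -0.947
time: 14.18
tool_pos: [513.9, -208.9, 64.6]
tcp_rot: [-1.509, 1.571, 1.937]
contact_force: [-1.9, -0.0, 4.8]
grip_width: 52.6
t 14.18 tcp [ 513.9 -208.9   64.6] xaxis [-0.  0. -1.] yang -72.6 shift cm [ 0.06 -0.12  0.16] grip 52.6 F [-1.9 -0.   4.8] M [ 0.04  0.61 -0.04]
turn -1.017
time: 14.43
tool_pos: [513.9, -209.0, 64.6]
tcp_rot: [0.233, 1.571, -2.674]
contact_force: [-2.7, 0.5, 4.9]
grip_width: 52.2
t 14.43 tcp [ 513.9 -209.    64.6] xaxis [-0. -0. -1.] yang -76.5 shift cm [ 0.06 -0.11  0.17] grip 52.2 F [-2.7  0.5  4.9] M [0.05 0.65 0.23]
turn -1.086
```

```bash
python3 -m handwheel '[[[0,0,0,0.05],[0,0,0,0],[0,0,0,0]]]'
python3 -c "
from h import *
togo(512,-208.3,64,-14.3)"
python3 -m handwheel '[[[0,0,0,0.05],[0,0,0,0],[0,0,0,0]]]'
python3 -c "
from h import *
togo(512,-208.3,64,-14.3)"
python3 -m handwheel '[[[0,0,0,0.05],[0,0,0,0],[0,0,0,0]]]'
python3 -c "
from h import *
togo(512,-208.3,64,-14.3)"
```

```text
time: 14.68
tool_pos: [513.9, -209.0, 64.6]
tcp_rot: [0.66, 1.57, -2.296]
contact_force: [-2.4, 0.4, 6.3]
grip_width: 52.3
t 14.68 tcp [ 513.9 -209.    64.6] xaxis [-0. -0. -1.] yang -79.4 shift cm [ 0.06 -0.1   0.18] grip 52.3 F [-2.4  0.4  6.3] M [0.09 0.61 0.47]
turn -1.136
time: 14.93
tool_pos: [514.2, -208.9, 64.6]
tcp_rot: [2.141, 1.57, -0.865]
contact_force: [-1.8, -0.0, 4.9]
grip_width: 52.5
t 14.93 tcp [ 514.2 -208.9   64.6] xaxis [ 0. -0. -1.] yang -82.2 shift cm [ 0.06 -0.09  0.21] grip 52.5 F [-1.8 -0.   4.9] M [0.11 0.33 0.75]
turn -1.186
time: 15.18
tool_pos: [514.0, -208.9, 64.6]
tcp_rot: [1.341, 1.57, -1.716]
contact_force: [-1.8, 0.3, 6.4]
grip_width: 52.7
t 15.18 tcp [ 514.  -208.9   64.6] xaxis [-0. -0. -1.] yang -85.1 shift cm [ 0.06 -0.08  0.19] grip 52.7 F [-1.8  0.3  6.4] M [0.02 0.49 0.96]
turn -1.236
```

```bash
python3 -m handwheel '[[[0,0,0,0.05],[0,0,0,0],[0,0,0,0]]]'
python3 -c "
from h import *
togo(512,-208.3,64,-14.3)"
python3 -m handwheel '[[[0,0,0,0.05],[0,0,0,0],[0,0,0,0]]]'
python3 -c "
from h import *
togo(512,-208.3,64,-14.3)"
python3 - <<'E'
from h import *
im,d=bot.capture('wrist'); cv2.imwrite('pics/w5.png',im[...,::-1])
E
```

```text
time: 15.43
tool_pos: [514.0, -208.9, 64.7]
tcp_rot: [1.379, 1.57, -1.727]
contact_force: [-2.1, 1.7, 5.2]
grip_width: 52.7
t 15.43 tcp [ 514.  -208.9   64.7] xaxis [-0.    -0.001 -1.   ] yang -88.0 shift cm [ 0.07 -0.07  0.2 ] grip 52.7 F [-2.1  1.7  5.2] M [0.07 0.48 1.17]
turn -1.286
time: 15.68
tool_pos: [514.3, -209.0, 64.7]
tcp_rot: [2.657, 1.57, -0.5]
contact_force: [0.0, 1.3, 6.0]
grip_width: 53.6
t 15.68 tcp [ 514.3 -209.    64.7] xaxis [ 0.001 -0.    -1.   ] yang -90.9 shift cm [ 0.07 -0.06  0.23] grip 53.6 F [0.  1.3 6. ] M [0.09 0.32 0.93]
turn -1.337
```

View pics/w5.png

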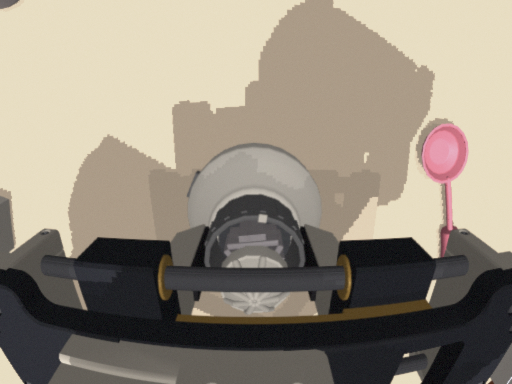

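Torque rose to 1.17 N m and then the grip slipped at 0.93, so the sleeve has stopped. Near (255,240) a jaw is against the shank. Letting go.

```bash
python3 -m handwheel '[[[0,0,0,0],[0,0,0,0],[0,0,0,0],[0,0,0,0],[0,0,0,0],[0,0,0,0],[0,0,0,0],[0,0,0,0]]]' 1
python3 -m handwheel '[[[-0.5,0,0,0],[-1.5,0,0,0],[-2,0,0,0],[-2.5,0,0,0],[-2.5,0,0,0],[-2.5,0,0,0],[-2.5,0,0,0],[-1,0,0,0]]]'
python3 -m handwheel '[[[0,0,-4,0],[0,0,-4,0],[0,0,-4,0],[0,0,-4,0],[0,0,-3,0],[0,0,-1,0],[0,0,0,0],[0,0,0,0]]]'
python3 - <<'E'
from h import *
togo(512,-208.3,64,-14.3)
for c in('top','scene'):
    im,d=bot.capture(c)
    b=im[150:250,310:430] if c=='top' else im[200:310,70:190]
    cv2.imwrite(f'pics/{c}6.png',cv2.resize(b[...,::-1],None,fx=5,fy=5,interpolation=2))
    m=bot.camera_model(c);P=cloud(m,d).reshape(-1,3);s=P[(abs(P[:,0]-513)<40)&(abs(P[:,1]+208)<40)]
    print(c,'top z',np.sort(s[:,2])[-5:].round(1)); q=s[s[:,2]>98];print(q.min(0).round(1),q.max(0).round(1))
    q=s[(s[:,2]>80)&(s[:,2]<92)];print('sleeve',q.min(0).round(1),q.max(0).round(1))
    cv2.imwrite(f'pics/{c}6full.png',im[...,::-1])
E
```

```text
time: 16.4
tool_pos: [514.0, -209.0, 64.4]
tcp_rot: [-1.505, 1.571, 1.617]
contact_force: [-0.4, -0.1, -0.0]
grip_width: 91.5
time: 17.07
tool_pos: [515.2, -209.6, 218.5]
tcp_rot: [2.659, 1.565, -0.502]
contact_force: [0.7, 0.7, 0.4]
grip_width: 92.0
time: 17.73
tool_pos: [713.6, -212.6, 212.8]
tcp_rot: [-0.338, 1.568, 2.785]
contact_force: [0.0, -0.4, 0.2]
grip_width: 91.8
t 17.73 tcp [ 713.6 -212.6  212.8] xaxis [-0.002  0.001 -1.   ] yang -91.1 shift cm [14.92 -0.04 20.13] grip 91.8 F [ 0.  -0.4  0.2] M [-0.08  0.16  0.03]
turn -1.34
top top z [83.  83.9 84.1 84.6 85.1]Traceback (most recent call last):
  File "<stdin>", line 8, in <module>
    return umr_minimum(a, axis, None, out, keepdims, initial, where)
ValueError: zero-size array to reduction operation minimum which has no identity
```

View pics/top6.png

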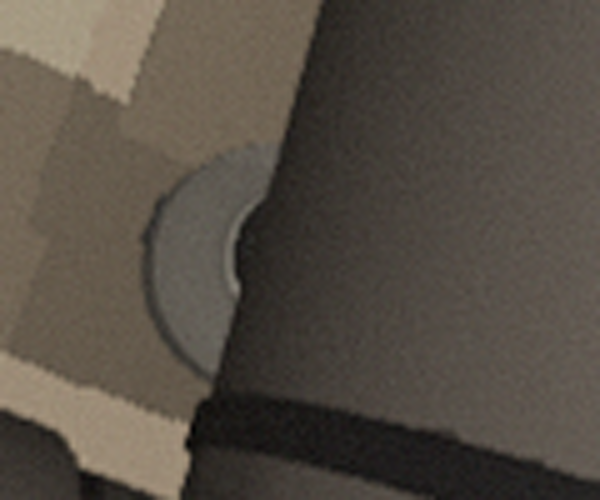

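The arm now covers the chuck at top-image (372,200). I'll move it aside.

```bash
python3 -m handwheel '[[[0,-2,1,0],[0,-3.5,2,0],[0,-3.5,2,0],[0,-3.5,2,0],[0,-3.5,2,0],[0,-3.5,2,0],[0,-3.5,2,0],[0,-2,1,0]]]'
python3 -m handwheel '[[[0,0,2,0],[0,0,3,0],[0,0,2,0],[0,0,0,0],[0,0,0,0]]]'
python3 - <<'E'
from h import *
togo(512,-208.3,64,-14.3)
for c in('top','scene'):
    im,d=bot.capture(c)
    b=im[150:250,310:430] if c=='top' else im[200:310,70:190]
    cv2.imwrite(f'pics/{c}7.png',cv2.resize(b[...,::-1],None,fx=5,fy=5,interpolation=2))
    cv2.imwrite(f'pics/{c}7full.png',im[...,::-1])
    m=bot.camera_model(c);P=cloud(m,d).reshape(-1,3);s=P[(abs(P[:,0]-513)<40)&(abs(P[:,1]+208)<40)&(P[:,2]<140)]
    print(c,'top z',np.sort(s[:,2])[-5:].round(1)); q=s[s[:,2]>98]
    if len(q):print(q.min(0).round(1),q.max(0).round(1))
    q=s[(s[:,2]>80)&(s[:,2]<92)];print('sleeve',q.min(0).round(1),q.max(0).round(1))
E
```

```text
time: 18.45
tool_pos: [575.0, 42.6, 215.7]
tcp_rot: [-1.46, 1.57, 1.664]
contact_force: [-0.0, 0.5, -0.9]
grip_width: 91.5
time: 18.87
tool_pos: [507.4, 40.9, 215.7]
tcp_rot: [3.086, 1.569, -0.075]
contact_force: [0.2, 0.0, 0.1]
grip_width: 91.7
t 18.87 tcp [507.4  40.9 215.7] xaxis [ 0.002 -0.    -1.   ] yang -91.1 shift cm [15.17 24.91 -0.92] grip 91.7 F [0.2 0.  0.1] M [-0.07  0.16 -0.07]
turn -1.341
top top z [122.8 122.8 123.2 123.7 124.4]
[ 496.5 -226.   100.5] [ 528.6 -191.7  124.4]
sleeve [ 484.7 -235.3   80.1] [ 540.1 -181.6   91.2]
scene top z [121.8 121.8 122.  122.1 122.5]
[ 501.  -224.5  100.2] [ 532.1 -191.7  122.5]
sleeve [ 491.1 -235.1   80.2] [ 542.3 -179.9   90.7]
```

View pics/top7.png

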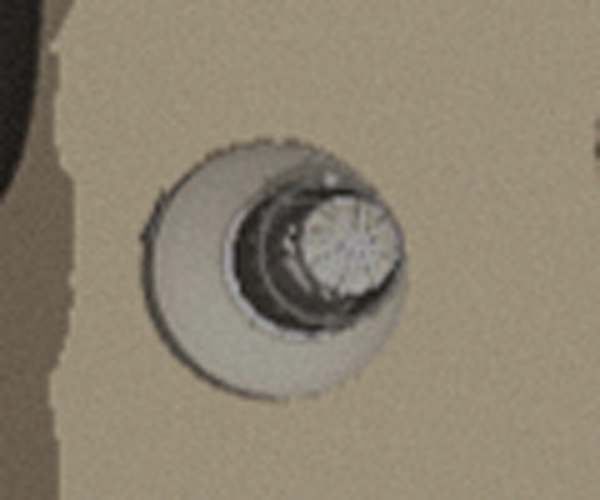

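View pics/scene7.png

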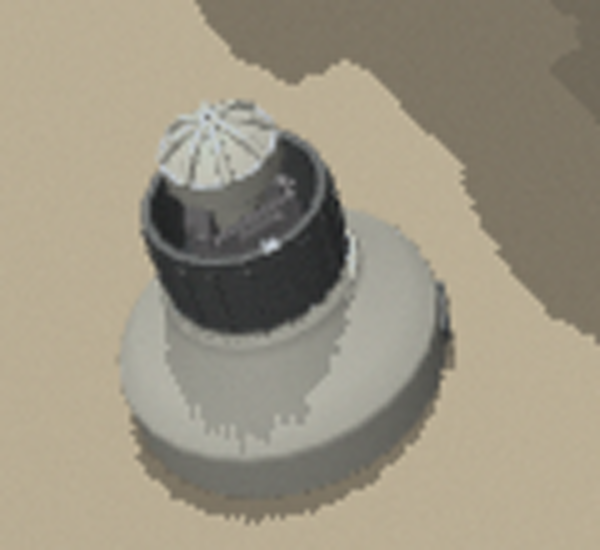

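View pics/scene7full.png

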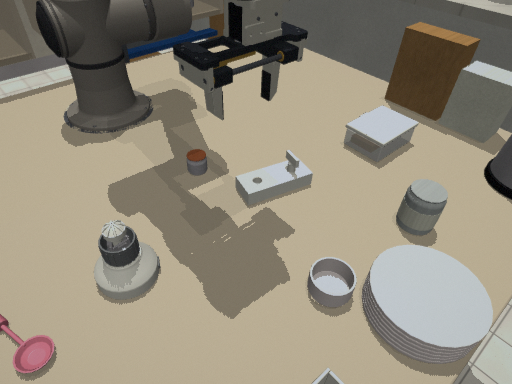

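Run:
```python
from h import *
m=bot.camera_model('scene')
for u in((134.5,236.6),(124,248.6)):
    p=ray_z(m,*u,88)[:2]-[515,-207.6]; print(p,np.degrees(np.arctan2(p[1],p[0])))
m=bot.camera_model('top')
for u in((330+170/5,165+135/5),(310+330/5,150+180/5)):
    p=ray_z(m,*u,88)[:2]-[512,-208.4]; print('top',p,np.degrees(np.arctan2(p[1],p[0])))
```

```text
[14.12046339 21.85626695] 57.13510789261426
[24.83466484 -0.59980084] -1.3835248897041303
top [15.77070163 19.70944025] 51.334609588724845
top [26.25388465 -2.53468437] -5.514536539035926
```

Run:
```python
from plant import bot
print(bot.close_job(), bot.get_obs()['time'])
```

```text
the job is handed in; nothing more can be done
the job is handed in; nothing more can be done
```

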